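# Return the inspected power parts to their stock trays

### The arm

A 7-joint arm with a two-finger parallel gripper is mounted at the origin on the work surface. World frame = base frame: x ahead of the robot, y to its left, z up, the work surface at z = 0. Lengths are in m, angles in rad, forces in N, time in s.
With the tool pointing down it reaches from about 0.4 to 0.85 m from the base axis. Payload 4.4 kg.
Tool frame: the origin (TCP) lies at the very end of the fingers, on their centre line; the grasp point (between the pads) lies 19 mm behind it; z points along the fingers, y is the line along which they close (so a half turn about z gives the same grasp; the last joint's range is limited). The gripper opens to 94 mm and grips with 3 to 60 N. Pads are 16 mm wide; open, the fingers measure 119 mm over their backs; the gripper's body (75 mm by 177 mm) begins 78 mm behind the grasp point.
Start: joints at [-0.066, 0.628, 0.038, 1.517, -0.027, 0.996, -0.02], TCP at [0.65, 0, 0.205] pointing down, gripper open.
Joint ranges: [-3.06, 3.06], [-0.37, 2.12], [-1.25, 1.32], [0.18, 2.47], [-1.1, 4.24], [0.23, 1.98], [-2.94, 2.94]. Speed limits (rad/s): [2.57, 2.57, 3.14, 3.14, 3.14, 3.14, 3.14].

### API

Orientations are given as a rotation vector (axis times angle).
In Python, from workcell import readout, viewer, job gives the robot as it stands.
- The arm moves only by the tool jog_arm, never from a script. Its argument "commands" is a list of rows, each an object with "translation": the shift along the tool's x, y, z in mm, a list of three; "roll": the turn about the tool's z in degrees; "fingers": the opening, from 0 (shut) to 1 (fully open). A call has 1 to 8 rows; each row shifts and turns the commanded pose from where the row before left it, along the tool's axes as they then stand; what a row does not reach is not made up. A row lasts 1/12 s, in which the tool goes at most 41.7 mm and 7.16 degrees, less where a joint would pass 70% of its speed; a pose out of reach is approached as far as the arm can. A call is refused whole if a number of a shift passes 41.7 or a number of a turn 7.16, either way. A call with a gripper value outside its range is refused whole. The fingers move at their own pace and stop on an object; the grip force is fixed at half the most. Time passes only in rows, so rows that do not move let the fingers close. It gives the time, the measured TCP pose, the force, the opening and the grip force at its end, in the units of the state.
- readout.state(): the state, without advancing time (a new reading comes with each control period).
- viewer.read_camera(name): name is "scene" or "side" or "wrist"; returns the picture (384x512x3 uint8, blue, green, red); there is no depth.
- viewer.camera_info(name): a dict with "mtx" (3x3 intrinsics, pixels), "k1" (the pictures are not rectified: a ray, as slopes to the right and down, at radius r is drawn at 1 + k1 r^2 times it, then the intrinsics apply), "rvec" (rotation vector, rad) and "tvec" (3), from world to camera coordinates, as OpenCV has them. Camera axes: x right, y down, z forward; pixel columns grow to the right and rows downward; lengths in m; the calibration is good to about 2 mm. A picture is of the moment at which its call begins: read the wrist's pose just before it. camera_info takes no time and is no camera call; for the wrist camera it gives the pose at the moment of the call.
- job.close_job(): hands the job in; it is judged then, once.
The state is a dict: "time": time; "joint_positions": joint angles; "qvel": joint speeds; "effort": joint torques, N m; "eef_pos": TCP position; "eef_rot": TCP orientation; "ft_force": force on the tool from outside, world axes, zero at the start; "wrist_torque": the same for the moment, N m; "width": finger opening in m; "finger_force": force on a finger pad.
Only numpy, scipy, OpenCV 4.12 (cv2) and the standard library are available. Lean on these libraries where they do the work, as an engineer would, in place of code of your own. Each camera call takes 0.05 s, during which the arm holds its last target. There are 200 camera calls.

### The job

The five parts lying loose on the mat have passed inspection: put each one back into an empty pocket of the tray that already holds parts of its own kind (capacitors, ring chokes, heat sinks), one part to a pocket, upright and fully down on the pocket floor. Set them down gently rather than dropping them, knock nothing over, and leave the circuit board and the flux jar where they are.

Things in the scene. Friction and masses are not known exactly. Their poses are not given: they have to be found in the camera images.
- capacitor_a: Screw-terminal electrolytic capacitor, standing upright: a dark blue sleeved can, 35 mm diameter, 50 mm tall, with two small aluminium terminals on top (55 mm overall; the terminals are not solid). About 70 g. Origin: centre of its underside, z up. One of two alike; belongs in the tray holding the capacitors.
- capacitor_b: Screw-terminal electrolytic capacitor, standing upright: a dark blue sleeved can, 35 mm diameter, 50 mm tall, with two small aluminium terminals on top (55 mm overall; the terminals are not solid). About 70 g. Origin: centre of its underside, z up. One of two alike; belongs in the tray holding the capacitors.
- choke_a: Ring choke lying flat: a dark ring core wound with copper wire, with a white divider across the hole, 42 mm outside diameter (take it across the outside), 24 mm tall. About 85 g. Origin: centre of its underside, z up. One of two alike; belongs in the tray holding the chokes.
- choke_b: Ring choke lying flat: a dark ring core wound with copper wire, with a white divider across the hole, 42 mm outside diameter (take it across the outside), 24 mm tall. About 85 g. Origin: centre of its underside, z up. One of two alike; belongs in the tray holding the chokes.
- heatsink: Extruded bare aluminium heat sink, 40 mm long (its x axis, the way the fins run) x 30 mm wide (y, best taken across here, on the flat outer fins) x 25 mm tall, six fins pointing up. About 45 g. Origin: centre of its underside, z up. Belongs in the tray holding the heat sinks; it fits a pocket at any turn, most easily square.
- capacitor_tray: Pale grey tray, 150 mm square, 10 mm high, fixed on the mat (mat top at z = 2 mm), turned up to 17 deg. Four pockets 58 mm square, 7 deep (floor 3 mm above its underside), centres 36 mm each way from the tray's centre. The two +x (far) pockets hold capacitors, fixed; the two -x (near) ones are empty. Origin: centre of underside, axes along its sides, z up. Trays stand in any order.
- choke_tray: Pale grey tray, 150 mm square, 10 mm high, fixed on the mat (mat top at z = 2 mm), turned up to 17 deg. Four pockets 58 mm square, 7 deep (floor 3 mm above its underside), centres 36 mm each way from the tray's centre. The two +x (far) pockets hold chokes, flat, fixed; the two -x (near) ones are empty. Origin: centre of underside, axes along its sides, z up. Trays stand in any order.
- heatsink_tray: Pale grey tray, 150 mm square, 10 mm high, fixed on the mat (mat top at z = 2 mm), turned up to 17 deg. Four pockets 58 mm square, 7 deep (floor 3 mm above its underside), centres 36 mm each way from the tray's centre. The two +x (far) pockets hold heat sinks, fins along x, fixed; the two -x (near) ones are empty. Origin: centre of underside, axes along its sides, z up. Trays stand in any order.
- logic_board: Bystander: small green circuit board with metal shields, 66 x 26 x 5 mm, lying loose on the mat between two trays. Origin: centre of its underside. Leave it alone.
- flux_jar: Bystander: small jar with a white lid, 52 mm diameter, 55 mm tall, standing loose on the mat between two trays. Origin: centre of its underside. Leave it alone.
Things that resemble listed ones, but are neither listed nor needed, are in the scene too. What is shaped like the choke_b but pink is not meant.

How it is judged:
At the end, for the whole second after the job is handed in: Each capacitor, choke and heat sink rests at the bottom of one of the two near pockets of the tray of its own kind (underside within 2.5 mm of the pocket floor, within 15 mm of the pocket's centre in each direction of the tray, upright to 0.12 rad), at rest and released (x of capacitor_a in the frame of capacitor_tray between -0.051 and -0.021 m and (y of capacitor_a in the frame of capacitor_tray between -0.051 and -0.021 m or y of capacitor_a in the frame of capacitor_tray between 0.021 and 0.051 m) and z of each of capacitor_a, capacitor_b in the frame of capacitor_tray below 0.0055 m and angle between each of capacitor_a, capacitor_b, choke_a, choke_b, heatsink's own z axis and vertical below 0.12 rad and linear speed of each of capacitor_a, capacitor_b, choke_a, choke_b, heatsink below 0.02 m/s and angular speed of each of capacitor_a, capacitor_b, choke_a, choke_b, heatsink below 0.2 rad/s and x of capacitor_b in the frame of capacitor_tray between -0.051 and -0.021 m and (y of capacitor_b in the frame of capacitor_tray between -0.051 and -0.021 m or y of capacitor_b in the frame of capacitor_tray between 0.021 and 0.051 m) and x of choke_a in the frame of choke_tray between -0.051 and -0.021 m and (y of choke_a in the frame of choke_tray between -0.051 and -0.021 m or y of choke_a in the frame of choke_tray between 0.021 and 0.051 m) and z of each of choke_a, choke_b in the frame of choke_tray below 0.0055 m and x of choke_b in the frame of choke_tray between -0.051 and -0.021 m and (y of choke_b in the frame of choke_tray between -0.051 and -0.021 m or y of choke_b in the frame of choke_tray between 0.021 and 0.051 m) and x of heatsink in the frame of heatsink_tray between -0.051 and -0.021 m and (y of heatsink in the frame of heatsink_tray between -0.051 and -0.021 m or y of heatsink in the frame of heatsink_tray between 0.021 and 0.051 m) and z of heatsink in the frame of heatsink_tray below 0.0055 m); the robot touches nothing.
It fails at once if a loose part is knocked over (tilted beyond 0.9 rad) (angle between any of capacitor_a, capacitor_b, choke_a, choke_b, heatsink's own z axis and vertical above 0.9 rad).
It fails at once if a part falls into its tray (faster than 0.6 m/s within 20 mm of the tray's underside, a drop of more than about 20 mm) ((linear speed of capacitor_a above 0.6 m/s and z of capacitor_a in the frame of capacitor_tray below 0.02 m and x of capacitor_a in the frame of capacitor_tray between -0.07 and 0.07 m and y of capacitor_a in the frame of capacitor_tray between -0.07 and 0.07 m) or (linear speed of capacitor_b above 0.6 m/s and z of capacitor_b in the frame of capacitor_tray below 0.02 m and x of capacitor_b in the frame of capacitor_tray between -0.07 and 0.07 m and y of capacitor_b in the frame of capacitor_tray between -0.07 and 0.07 m) or (linear speed of choke_a above 0.6 m/s and z of choke_a in the frame of choke_tray below 0.02 m and x of choke_a in the frame of choke_tray between -0.07 and 0.07 m and y of choke_a in the frame of choke_tray between -0.07 and 0.07 m) or (linear speed of choke_b above 0.6 m/s and z of choke_b in the frame of choke_tray below 0.02 m and x of choke_b in the frame of choke_tray between -0.07 and 0.07 m and y of choke_b in the frame of choke_tray between -0.07 and 0.07 m) or (linear speed of heatsink above 0.6 m/s and z of heatsink in the frame of heatsink_tray below 0.02 m and x of heatsink in the frame of heatsink_tray between -0.07 and 0.07 m and y of heatsink in the frame of heatsink_tray between -0.07 and 0.07 m)).
It fails at once if the circuit board or the flux jar is moved more than 20 mm or the jar is tipped (distance of any of logic_board, flux_jar from where it was at the start of the episode above 0.02 m or angle between flux_jar's own z axis and vertical above 0.4 rad).
It also fails if it takes over 109 s, if anything falls off the work surface, if the arm or the gripper's body presses on something with over 40 N, if the wrist force passes 120 N, or if a joint passes its speed limit or range.

## Working session

There is one attempt and no reset: what is moved stays moved. The work goes in short steps, Python scripts to look and compute and a tool call to move; the robot and the scene stay as the last step left them, time stands still between calls to the robot, and variables do not carry over. Pictures are saved under pics/ and viewed, at most 14 in all, crops included, and the job is handed in when it is done.

Besides the shell and the picture viewer there is one more tool, called in YAML: its name, and indented under it one key for each argument. jog_arm: Moves the arm, as the interface text tells. Its arguments: {"type":"object","properties":{"commands":{"type":"array","items":{"type":"object","properties":{"translation":{"type":"array","items":{"type":"number"}},"roll":{"type":"number"},"fingers":{"type":"number"}}}}},"required":["commands"]}

```bash
mkdir -p pics; cat > h.py <<'E'
import numpy as np, cv2
from workcell import readout, viewer, job
def snap(n,f=None):
    ci=viewer.camera_info(n); im=np.array(viewer.read_camera(n))
    if f: cv2.imwrite('pics/'+f,im)
    return im,ci
def ray(ci,uv):
    K=np.array(ci['mtx'],float); k=ci['k1']; uv=np.atleast_2d(np.array(uv,float))
    d=np.c_[(uv[:,0]-K[0,2])/K[0,0],(uv[:,1]-K[1,2])/K[1,1]]
    s=d.copy()
    for _ in range(30): s=d/(1+k*(s**2).sum(1,keepdims=True))
    R=cv2.Rodrigues(np.array(ci['rvec'],float))[0]; t=np.array(ci['tvec'],float).ravel()
    return -R.T@t, np.c_[s,np.ones(len(s))]@R
def plane(ci,uv,z):
    c,d=ray(ci,uv); return c+d*((z-c[2])/d[:,2:3])
def proj(ci,P):
    R=cv2.Rodrigues(np.array(ci['rvec'],float))[0]; t=np.array(ci['tvec'],float).ravel()
    p=np.atleast_2d(P)@R.T+t; s=p[:,:2]/p[:,2:]; s=s*(1+ci['k1']*(s**2).sum(1,keepdims=True))
    K=np.array(ci['mtx'],float); return np.c_[s[:,0]*K[0,0]+K[0,2],s[:,1]*K[1,1]+K[1,2]]
E
python3 - <<'E'
from h import *
for n in ['scene','side','wrist']:
    im,ci=snap(n,n+'0.png'); print(n,ci, ray(ci,[256,192]))
print(readout.state())
E
```

```text
scene {'mtx': array([[469.17514296,   0.        , 255.98806723],
       [  0.        , 469.17514296, 200.80159559],
       [  0.        ,   0.        ,   1.        ]]), 'k1': 0.05741972855832281, 'rvec': array([ 1.79559091,  1.97082341, -0.60220987]), 'tvec': array([ 0.03023876, -0.38600063,  1.41062378])} (array([1.11500019, 0.06232032, 0.94480742]), array([[-0.57926109, -0.04529974, -0.81409854]]))
side {'mtx': array([[394.99318657,   0.        , 251.35172453],
       [  0.        , 394.99318657, 187.15673402],
       [  0.        ,   0.        ,   1.        ]]), 'k1': -0.04429631696817835, 'rvec': array([ 2.41476135, -0.05621615,  0.00760232]), 'tvec': array([-0.48824961,  0.05201379,  0.93342465])} (array([ 0.4702271, -0.6015423,  0.7276043]), array([[ 0.03223703,  0.65403586, -0.7559674 ]]))
wrist {'mtx': array([[300.97981236,   0.        , 250.82777965],
       [  0.        , 300.97981236, 187.54528208],
       [  0.        ,   0.        ,   1.        ]]), 'k1': -0.062231750753347456, 'rvec': array([-2.88194910e+00, -1.48876952e-03,  3.85846099e-03]), 'tvec': array([-0.64807723
[... 168 characters left out ...]
0.06580917,  0.62912264,  0.03846692,  1.51812587, -0.02698556,
        0.99627296, -0.02000805]), 'qvel': array([ 1.18700587e-03, -1.73758383e-03, -9.12974219e-04, -3.16768824e-03,
       -9.65111351e-04,  5.16813438e-05, -5.48092045e-05]), 'effort': array([ 1.52036100e-03, -5.50088596e+01,  1.14465751e+00, -1.86816269e+01,
       -5.22438856e-02,  2.09789607e-02,  9.34746663e-05]), 'eef_pos': array([6.49506039e-01, 2.34250978e-05, 2.04776814e-01]), 'eef_rot': array([-2.22075664e+00, -2.22074391e+00,  1.59723405e-03]), 'ft_force': array([ 0.33691885,  0.2747424 , -0.85214449]), 'wrist_torque': array([ 0.03121502,  0.01173227, -0.0586375 ]), 'finger_force': 0.0, 'width': 0.09415960879196958}
```

View pics/scene0.png

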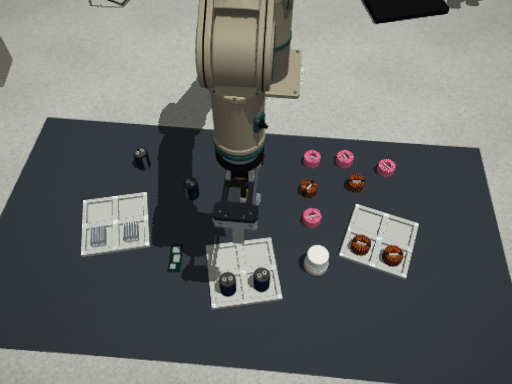

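View pics/side0.png

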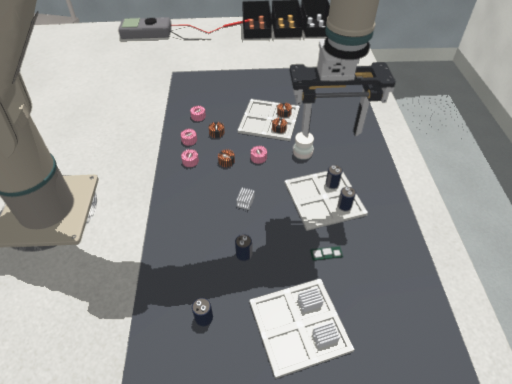

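View pics/wrist0.png

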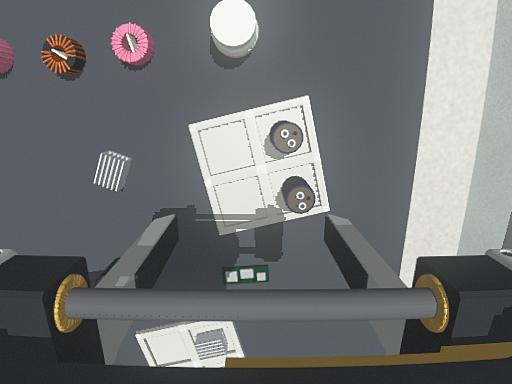

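Scene: heatsink tray left (115,222), capacitor tray (243,272), choke tray (380,238), jar (317,260), board (175,258); loose capacitors (141,158) and (191,188); orange chokes (309,188), (357,183). The heat sink shows in the side view (245,199) and wrist view (113,171).

```bash
cat > m.py <<'E'
from h import *
def trays(im,ci,names,lo=165):
    hsv=cv2.cvtColor(im,cv2.COLOR_BGR2HSV)
    m=((hsv[...,1]<40)&(hsv[...,2]>lo)).astype(np.uint8)
    m=cv2.morphologyEx(m,cv2.MORPH_CLOSE,np.ones((5,5)))
    c=ray(ci,[256,192])[0]
    for q in cv2.findContours(m,cv2.RETR_EXTERNAL,cv2.CHAIN_APPROX_NONE)[0]:
        a=cv2.contourArea(q)
        if a<1500: continue
        ch=cv2.convexHull(q); ap=cv2.approxPolyN(ch,4,ensure_convex=True).reshape(-1,2).astype(float)
        P=plane(ci,ap,0.012); d=np.linalg.norm(P[:,:2]-c[:2],axis=1)
        o=np.argsort(d); P2=plane(ci,ap,0.002); P[o[:2]]=P2[o[:2]]
        L=np.linalg.norm(P-np.roll(P,-1,0),axis=1)
        if L.min()<.12 or L.max()>.19: continue
        e=np.roll(P,-1,0)-P; an=np.degrees(np.arctan2(e[:,1],e[:,0])); an=(an+45)%90-45
        print('tray px',q.reshape(-1,2).mean(0).round(),'c',P.mean(0).round(4),'L',(L*1e3).round(),'ang',an.round(1))
if __name__=='__main__':
    for n in ['scene','side','wrist']:
        im=cv2.imread(f'pics/{n}0.png'); ci=viewer.camera_info(n); print(n); trays(im,ci,0)
        hsv=cv2.cvtColor(im,cv2.COLOR_BGR2HSV)
        m=((hsv[...,0]<18)&(hsv[...,0]>3)&(hsv[...,1]>140)&(hsv[...,2]>50)).astype(np.uint8)
        m=cv2.morphologyEx(m,cv2.MORPH_CLOSE,np.ones((7,7)))
        for q in cv2.findContours(m,cv2.RETR_EXTERNAL,cv2.CHAIN_APPROX_NONE)[0]:
            if 60<cv2.contourArea(q)<1800:
                (u,v),r=cv2.minEnclosingCircle(q); x,y,w,h=cv2.boundingRect(q)
                print('choke',round(u),round(v),round(r),plane(ci,[x+w/2,y+h/2],.014).round(3))
    ci=viewer.camera_info('scene'); print('caps scene',plane(ci,[[140,151.5],[189.5,182]],.053).round(3))
    ci=viewer.camera_info('side'); print('caps side',plane(ci,[[202,303.5],[243.5,240]],.053).round(3),'hs',plane(ci,[245,199],.015).round(3))
    ci=viewer.camera_info('wrist'); print('hs',plane(ci,[113,171],.016).round(3))
E
python3 m.py
python3 - <<'E'
import cv2,numpy as np
a=cv2.imread('pics/side0.png')[90:330,130:350]; b=cv2.imread('pics/scene0.png')[130:310,70:430]
a=cv2.resize(a,None,fx=2.4,fy=2.4,interpolation=2)
cv2.imwrite('pics/sidecrop.png',a)
E
```

```text
scene
tray px [380. 240.] c [0.5516 0.3037 0.007 ] L [144. 150. 146. 148.] ang [-15.  -16.3 -16.2 -16.9]
tray px [114. 223.] c [ 0.5645 -0.3092  0.007 ] L [149. 144. 148. 146.] ang [15.  14.1 15.9 14.7]
choke 392 255 10 [[0.597 0.33  0.014]]
choke 360 244 10 [[0.576 0.259 0.014]]
choke 308 188 10 [[0.43  0.139 0.014]]
choke 356 183 9 [[0.403 0.255 0.014]]
side
tray px [299. 327.] c [ 0.5658 -0.3081  0.007 ] L [152. 149. 150. 147.] ang [15.5 15.4 14.8 16.4]
wrist
choke 63 54 24 [[0.427 0.138 0.014]]
caps scene [[ 0.386 -0.283  0.053]
 [ 0.467 -0.146  0.053]]
caps side [[ 0.387 -0.281  0.053]
 [ 0.467 -0.146  0.053]] hs [[ 0.474 -0.005  0.015]]
hs [[ 0.474 -0.002  0.016]]
```

View pics/sidecrop.png

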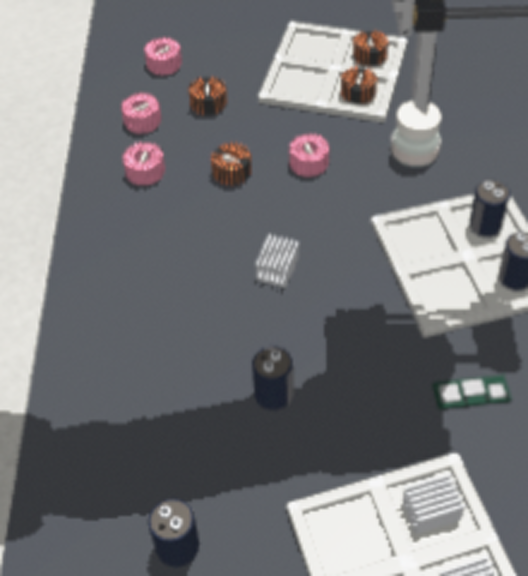

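The crop shows two orange chokes between four pink ones, and the heat sink at side pixel (245,199) with its fins nearly along the image's vertical.

```bash
python3 - <<'E'
from h import *
ci=viewer.camera_info('scene')
print('pink',plane(ci,[[312,217],[312,158],[345,158],[386,168],[309,188],[357,182]],.016).round(3)[:,:2])
print('jar',plane(ci,[317,255],.055).round(3),'board',plane(ci,[175,258],.005).round(3))
im=cv2.imread('pics/wrist0.png'); ci=viewer.camera_info('wrist')
P=plane(ci,[[190,126],[309,96],[329,211],[220,235]],.012); e=np.roll(P,-1,0)-P
print('captray',P.round(3),P.mean(0),np.linalg.norm(e,axis=1),np.degrees(np.arctan2(e[:,1],e[:,0])))
m=cv2.inRange(im[140:200,85:140],(110,110,110),(255,255,255)); m=cv2.morphologyEx(m,cv2.MORPH_CLOSE,np.ones((7,7)))
q=max(cv2.findContours(m,0,1)[0],key=cv2.contourArea)+np.array([85,140])
b=cv2.boxPoints(cv2.minAreaRect(q)); Q=plane(ci,b,.027); e=np.roll(Q,-1,0)-Q
print('hs',b,Q.mean(0),np.linalg.norm(e,axis=1),np.degrees(np.arctan2(e[:,1],e[:,0])))
E
```

```text
pink [[0.513 0.148]
 [0.334 0.144]
 [0.326 0.228]
 [0.349 0.33 ]
 [0.43  0.139]
 [0.4   0.256]]
jar [[0.634 0.157 0.055]] board [[ 0.644 -0.154  0.005]]
captray [[ 0.574  0.053  0.012]
 [ 0.717  0.089  0.012]
 [ 0.751 -0.056  0.012]
 [ 0.607 -0.09   0.012]] [ 0.66234142 -0.00107312  0.012     ] [0.14767896 0.1483182  0.14759809 0.14696676] [  13.863193    -77.04931142 -166.66096094  102.97623593]
hs [[ 91.646164 184.63075 ]
 [101.661545 147.90767 ]
 [131.78462  156.12306 ]
 [121.76924  192.84615 ]] [0.47748766 0.00083188 0.027     ] [0.04937092 0.03764128 0.04927557 0.03893009] [  67.8499197   -15.68578774 -110.65652343  164.26532189]
```

jog_arm:
  commands:
    - {"translation":[0,0,25],"roll":6.67,"fingers":0.7}
    - {"translation":[0,0,25],"roll":6.67,"fingers":0.7}
    - {"translation":[0,0,25],"roll":6.66,"fingers":0.7}
    - {"translation":[-12,-33,0],"roll":0,"fingers":0.7}
    - {"translation":[-12,-33,0],"roll":0,"fingers":0.7}
    - {"translation":[-12,-33,0],"roll":0,"fingers":0.7}
    - {"translation":[-12,-33,0],"roll":0,"fingers":0.7}
    - {"translation":[-13,-31,0],"roll":0,"fingers":0.7}

```text
time: 0.82
eef_pos: [0.4737, -0.0013, 0.1301]
eef_rot: [-2.572, -1.802, 0.001]
ft_force: [0.1, 0.7, -0.1]
width: 0.0656
finger_force: 0.0
```

jog_arm:
  commands:
    - {"translation":[0,0,0],"roll":0,"fingers":0.7}
    - {"translation":[0,0,0],"roll":0,"fingers":0.7}

```text
time: 0.98
eef_pos: [0.4743, -0.0016, 0.1306]
eef_rot: [-2.573, -1.801, 0.002]
ft_force: [0.5, -0.2, -0.5]
width: 0.0658
finger_force: 0.0
```

```bash
cat >> h.py <<'E'
def goto(x,y,z,phi=None):
    s=readout.state(); R=cv2.Rodrigues(np.array(s['eef_rot']))[0]; p=np.array(s['eef_pos'])
    ph=np.degrees(np.arctan2(R[1,1],R[0,1])); 
    if phi is None: phi=ph
    f=np.radians(phi); ax=np.array([[-np.sin(f),np.cos(f),0],[np.cos(f),np.sin(f),0],[0,0,-1]])
    print('t',round(s['time'],2),'pos',p.round(4),'phi',ph.round(1),'tilt',np.degrees(np.arccos(-R[2,2])).round(2),'w',round(s['width'],4),'F',round(s['finger_force'],1),
     'roll',(ph-phi).round(1),'shift mm',(ax@(np.array([x,y,z])-p)*1e3).round(1))
E
python3 - <<'E'
from h import *
goto(.475,-.002,.013,-20)
im,ci=snap('wrist','w1.png'); trays(im,ci,0) if 0 else None
E
```

```text
t 0.98 pos [ 0.4743 -0.0016  0.1306] phi -20.0 tilt 0.08 w 0.0658 F 0.0 roll -0.0 shift mm [-1.000e-01  8.000e-01  1.176e+02]
```

View pics/w1.png

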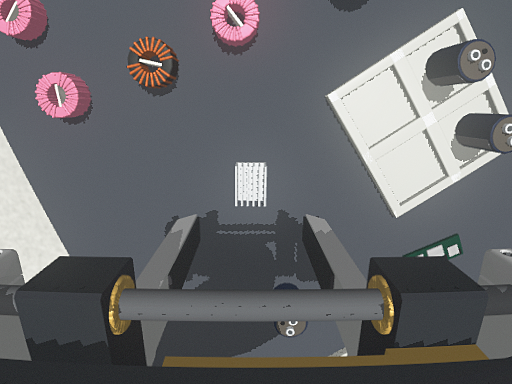

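Heat sink at (251,184), square with the gripper; capacitor tray at right, corners about (326,96), (465,8), (397,217).

```bash
python3 - <<'E'
from h import *
ci=viewer.camera_info('wrist'); im=cv2.imread('pics/w1.png')
m=cv2.inRange(im[140:215,215:290],(120,120,120),(255,255,255)); m=cv2.morphologyEx(m,cv2.MORPH_CLOSE,np.ones((7,7)))
q=max(cv2.findContours(m,0,1)[0],key=cv2.contourArea); x,y,w,h=cv2.boundingRect(q); x+=215;y+=140
Q=plane(ci,[[x,y],[x+w,y],[x+w,y+h],[x,y+h]],.027); print(x,y,w,h,Q.round(4),Q.mean(0))
goto(*Q.mean(0)[:2],.013,-20)
P=plane(ci,[[326.5,96],[397,217],[464,8]],.012);print(P.round(4))
E
```

```text
235 162 32 45 [[ 0.47    0.0266  0.027 ]
 [ 0.4986  0.0162  0.027 ]
 [ 0.4838 -0.0263  0.027 ]
 [ 0.454  -0.0155  0.027 ]] [4.76581826e-01 2.34548828e-04 2.70000000e-02]
t 1.03 pos [ 0.4765 -0.0015  0.1308] phi -20.0 tilt 0.07 w 0.0656 F 0.0 roll 0.0 shift mm [  1.6  -0.5 117.8]
[[ 0.5731  0.0545  0.012 ]
 [ 0.6098 -0.0898  0.012 ]
 [ 0.7202  0.089   0.012 ]]
```

jog_arm:
  commands:
    - {"translation":[0,0,30],"fingers":0.7,"roll":0}
    - {"translation":[0,0,30],"fingers":0.7,"roll":0}
    - {"translation":[0,0,30],"fingers":0.7,"roll":0}
    - {"translation":[0,0,20],"fingers":0.7,"roll":0}
    - {"translation":[0,0,7],"fingers":0.7,"roll":0}
    - {"translation":[0,0,0],"fingers":0.7,"roll":0}
    - {"translation":[0,0,0],"fingers":0.2,"roll":0}
    - {"translation":[0,0,0],"fingers":0.2,"roll":0}

```text
time: 1.7
eef_pos: [0.4774, -0.0015, 0.0144]
eef_rot: [2.572, 1.801, 0.003]
ft_force: [0.8, 0.0, -0.5]
width: 0.0557
finger_force: 0.0
```

jog_arm:
  commands:
    - {"translation":[0,0,0],"fingers":0.2,"roll":0}
    - {"translation":[0,0,0],"fingers":0.2,"roll":0}
    - {"translation":[0,0,0],"fingers":0.2,"roll":0}
    - {"translation":[0,0,0],"fingers":0.2,"roll":0}

```text
time: 2.03
eef_pos: [0.4762, -0.0014, 0.0141]
eef_rot: [2.573, 1.802, 0.001]
ft_force: [0.3, -0.3, 5.2]
width: 0.0297
finger_force: 30.0
```

jog_arm:
  commands:
    - {"translation":[0,0,-10],"fingers":0.2,"roll":0}
    - {"translation":[0,0,-15],"fingers":0.2,"roll":-7}
    - {"translation":[0,0,-15],"fingers":0.2,"roll":-7}
    - {"translation":[0,0,-15],"fingers":0.2,"roll":-7}
    - {"translation":[0,0,-15],"fingers":0.2,"roll":-7}
    - {"translation":[0,0,-10],"fingers":0.2,"roll":-7}
    - {"translation":[-20,-2,0],"fingers":0.2,"roll":0}
    - {"translation":[-38,-4,0],"fingers":0.2,"roll":0}

```text
time: 2.7
eef_pos: [0.4859, -0.0552, 0.0952]
eef_rot: [1.902, 2.5, 0.005]
ft_force: [0.6, -1.2, -1.0]
width: 0.0296
finger_force: 30.0
```

jog_arm:
  commands:
    - {"translation":[-38,-4,0],"fingers":0.2,"roll":0}
    - {"translation":[-38,-4,0],"fingers":0.2,"roll":0}
    - {"translation":[-38,-4,0],"fingers":0.2,"roll":0}
    - {"translation":[-38,-4,0],"fingers":0.2,"roll":0}
    - {"translation":[-38,-4,0],"fingers":0.2,"roll":0}
    - {"translation":[-35.5,-3.4,0],"fingers":0.2,"roll":0}
    - {"translation":[0,0,0],"fingers":0.2,"roll":0}
    - {"translation":[0,0,0],"fingers":0.2,"roll":0}

```text
time: 3.37
eef_pos: [0.5201, -0.2859, 0.0938]
eef_rot: [1.918, 2.487, -0.002]
ft_force: [-0.4, 1.0, 0.1]
width: 0.0296
finger_force: 30.0
```

```bash
python3 - <<'E'
from h import *
goto(.521,-.283,.017,15)
im,ci=snap('side'); a=cv2.resize(im[240:384,190:382],None,fx=3,fy=3,interpolation=2); im,ci=snap('wrist')
b=np.zeros((432,576+224,3),np.uint8); b[:,:576]=a; b[:168,576:]=cv2.resize(im,(224,168)); cv2.imwrite('pics/p1.png',b)
E
```

```text
t 3.37 pos [ 0.5201 -0.2859  0.0938] phi 14.7 tilt 0.08 w 0.0296 F 30.0 roll -0.3 shift mm [ 2.6  1.6 76.8]
```

View pics/p1.png

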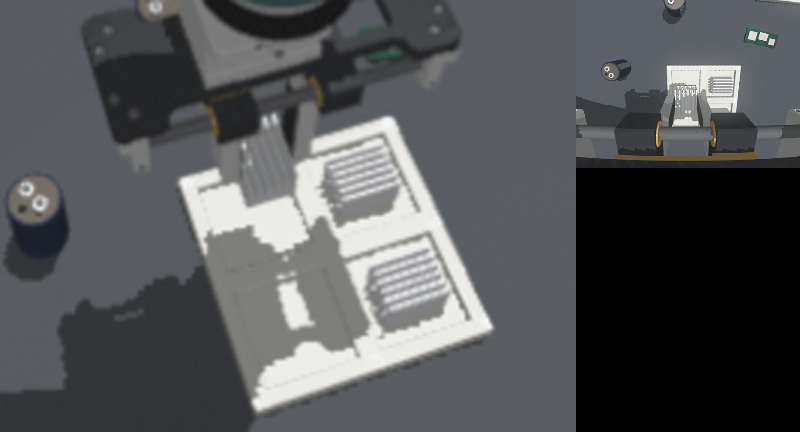

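The heat sink hangs over the near pocket on the tray's left side (crop ~(265,165)), aligned. Lowering it.

jog_arm:
  commands:
    - {"translation":[0,0,25],"fingers":0.2,"roll":0}
    - {"translation":[0,0,25],"fingers":0.2,"roll":0}
    - {"translation":[0,0,15],"fingers":0.2,"roll":0}
    - {"translation":[0,0,8],"fingers":0.2,"roll":0}
    - {"translation":[0,0,3.5],"fingers":0.2,"roll":0}
    - {"translation":[0,0,0],"fingers":0.2,"roll":0}
    - {"translation":[0,0,0],"fingers":0.2,"roll":0}
    - {"translation":[0,0,0],"fingers":0.45,"roll":0}

```text
time: 4.13
eef_pos: [0.5218, -0.2825, 0.0178]
eef_rot: [1.91, 2.492, 0.001]
ft_force: [0.6, 0.3, -0.3]
width: 0.0335
finger_force: 0.0
```

jog_arm:
  commands:
    - {"translation":[0,0,0],"fingers":0.45,"roll":0}
    - {"translation":[0,0,0],"fingers":0.45,"roll":0}
    - {"translation":[0,0,-15],"fingers":0.45,"roll":0}
    - {"translation":[0,0,-25],"fingers":0.45,"roll":0}
    - {"translation":[0,0,-40],"fingers":0.6,"roll":0}
    - {"translation":[0,0,0],"fingers":0.6,"roll":0}

```text
time: 4.63
eef_pos: [0.5251, -0.2849, 0.1032]
eef_rot: [1.906, 2.484, 0.004]
ft_force: [0.7, -1.2, 0.3]
width: 0.0521
finger_force: 0.0
```

```bash
python3 - <<'E'
from h import *
goto(.387,-.282,.1,15)
E
```

```text
t 4.63 pos [ 0.5251 -0.2849  0.1032] phi 15.0 tilt 0.63 w 0.0521 F 0.0 roll -0.0 shift mm [  38.6 -132.7    3.2]
```

jog_arm:
  commands:
    - {"translation":[9,-32.3,0],"fingers":0.7,"roll":0}
    - {"translation":[9,-32.3,0],"fingers":0.7,"roll":0}
    - {"translation":[9,-32.3,0],"fingers":0.7,"roll":0}
    - {"translation":[9,-32.3,0],"fingers":0.7,"roll":0}
    - {"translation":[0,0,0],"fingers":0.7,"roll":0}
    - {"translation":[0,0,0],"fingers":0.7,"roll":0}
    - {"translation":[0,0,0],"fingers":0.7,"roll":0}

```text
time: 5.22
eef_pos: [0.3881, -0.2822, 0.0974]
eef_rot: [1.911, 2.49, 0.001]
ft_force: [1.5, 0.3, -0.2]
width: 0.0657
finger_force: 0.0
```

```bash
python3 - <<'E'
from h import *
goto(.387,-.282,.022,15)
im,ci=snap('wrist'); im2,c2=snap('scene')
b=np.zeros((384,800,3),np.uint8); b[:,:512]=im; b[:288,512:]=cv2.resize(im2[120:260,60:200],(288,288)); cv2.imwrite('pics/p2.png',b)
E
```

```text
t 5.22 pos [ 0.3881 -0.2822  0.0974] phi 15.0 tilt 0.14 w 0.0657 F 0.0 roll -0.0 shift mm [ 0.4 -1.1 75.4]
```

View pics/p2.png

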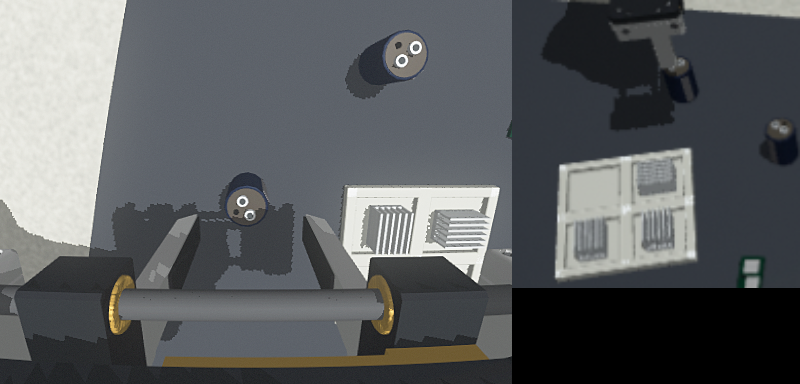

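Heat sink sits in its near pocket; capacitor top at (246,205) between the fingers, the other at (406,55).

```bash
python3 - <<'E'
from h import *
ci=viewer.camera_info('wrist'); print(plane(ci,[[246,205],[406,55]],.052).round(4))
E
```

```text
[[ 0.3841 -0.2821  0.052 ]
 [ 0.465  -0.145   0.052 ]]
```

jog_arm:
  commands:
    - {"translation":[0,-1,10],"fingers":0.7,"roll":0}
    - {"translation":[0,0,25],"fingers":0.7,"roll":0}
    - {"translation":[0,0,25],"fingers":0.7,"roll":0}
    - {"translation":[0,0,14.5],"fingers":0.7,"roll":0}
    - {"translation":[0,0,0],"fingers":0.7,"roll":0}
    - {"translation":[0,0,0],"fingers":0.2,"roll":0}
    - {"translation":[0,0,0],"fingers":0.2,"roll":0}
    - {"translation":[0,0,0],"fingers":0.2,"roll":0}

```text
time: 5.98
eef_pos: [0.387, -0.2823, 0.0234]
eef_rot: [1.911, 2.491, 0.001]
ft_force: [0.7, 0.6, 1.9]
width: 0.0493
finger_force: 0.0
```

jog_arm:
  commands:
    - {"translation":[0,0,0],"fingers":0.2,"roll":0}
    - {"translation":[0,0,0],"fingers":0.2,"roll":0}
    - {"translation":[0,0,0],"fingers":0.2,"roll":0}

```text
time: 6.23
eef_pos: [0.3862, -0.2823, 0.0232]
eef_rot: [1.912, 2.491, -0.0]
ft_force: [-0.9, 0.7, 5.0]
width: 0.0343
finger_force: 30.0
```

```bash
python3 - <<'E'
from h import *
goto(.387,-.282,.022,15)
E
```

```text
t 6.23 pos [ 0.3862 -0.2823  0.0232] phi 15.0 tilt 0.07 w 0.0343 F 30.0 roll -0.0 shift mm [0.1 0.9 1.2]
```

jog_arm:
  commands:
    - {"translation":[0,0,-10],"fingers":0.2,"roll":0}
    - {"translation":[0,0,-25],"fingers":0.2,"roll":0}
    - {"translation":[0,0,-30],"fingers":0.2,"roll":0}
    - {"translation":[0,0,-15],"fingers":0.2,"roll":0}
    - {"translation":[12,15.3,0],"fingers":0.2,"roll":0}
    - {"translation":[23.7,30.5,0],"fingers":0.2,"roll":0}
    - {"translation":[23.7,30.5,0],"fingers":0.2,"roll":0}
    - {"translation":[23.7,30.5,0],"fingers":0.2,"roll":0}

```text
time: 6.9
eef_pos: [0.4682, -0.1732, 0.1035]
eef_rot: [1.914, 2.49, 0.001]
ft_force: [0.1, -0.4, -0.6]
width: 0.0345
finger_force: 30.0
```

jog_arm:
  commands:
    - {"translation":[23.7,30.5,0],"fingers":0.2,"roll":0}
    - {"translation":[23.7,30.5,0],"fingers":0.2,"roll":0}
    - {"translation":[23.7,30.5,0],"fingers":0.2,"roll":0}
    - {"translation":[23.7,30.5,0],"fingers":0.2,"roll":0}
    - {"translation":[23.7,30.5,0],"fingers":0.2,"roll":0}
    - {"translation":[23.7,30.5,0],"fingers":0.2,"roll":0}
    - {"translation":[11.9,15,0],"fingers":0.2,"roll":0}
    - {"translation":[0,0,0],"fingers":0.2,"roll":0}

```text
time: 7.57
eef_pos: [0.6215, 0.0332, 0.1032]
eef_rot: [-1.903, -2.499, -0.009]
ft_force: [0.6, 0.4, -1.1]
width: 0.0346
finger_force: 30.0
```

jog_arm:
  commands:
    - {"translation":[0,0,0],"fingers":0.2,"roll":0}

```text
time: 7.65
eef_pos: [0.6188, 0.0274, 0.1028]
eef_rot: [-1.909, -2.495, -0.0]
ft_force: [-0.0, -0.3, -0.4]
width: 0.0345
finger_force: 30.0
```

```bash
python3 - <<'E'
from h import *
goto(.619,.026,.025,15)
im,ci=snap('side'); a=cv2.resize(im[120:264,230:400],None,fx=3,fy=3,interpolation=2); im,ci=snap('wrist')
b=np.zeros((432,800,3),np.uint8); b[:,:510]=a; b[:218,510:]=cv2.resize(im,(290,218)); cv2.imwrite('pics/p3.png',b)
E
```

```text
t 7.65 pos [0.6188 0.0274 0.1028] phi 15.1 tilt 0.02 w 0.0345 F 30.0 roll 0.1 shift mm [-1.4 -0.2 77.8]
```

View pics/p3.png

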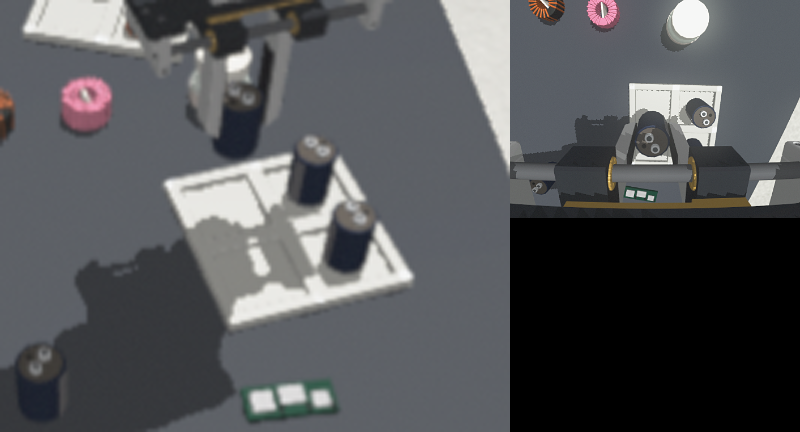

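The capacitor hangs above the near-left pocket; the path is clear. Lowering it.

jog_arm:
  commands:
    - {"translation":[0,0,25],"fingers":0.2,"roll":0}
    - {"translation":[0,0,25],"fingers":0.2,"roll":0}
    - {"translation":[0,0,15],"fingers":0.2,"roll":0}
    - {"translation":[0,0,8],"fingers":0.2,"roll":0}
    - {"translation":[0,0,3.5],"fingers":0.2,"roll":0}
    - {"translation":[0,0,0],"fingers":0.2,"roll":0}
    - {"translation":[0,0,0],"fingers":0.2,"roll":0}
    - {"translation":[0,0,0],"fingers":0.52,"roll":0}

```text
time: 8.42
eef_pos: [0.6194, 0.0253, 0.0268]
eef_rot: [1.913, 2.49, 0.001]
ft_force: [0.4, -1.2, 0.2]
width: 0.0386
finger_force: 0.0
```

jog_arm:
  commands:
    - {"translation":[0,0,0],"fingers":0.52,"roll":0}
    - {"translation":[0,0,0],"fingers":0.52,"roll":0}
    - {"translation":[0,0,0],"fingers":0.52,"roll":0}
    - {"translation":[0,0,-15],"fingers":0.52,"roll":0}
    - {"translation":[0,0,-25],"fingers":0.52,"roll":0}
    - {"translation":[0,0,-36.5],"fingers":0.52,"roll":0}
    - {"translation":[0,0,0],"fingers":0.7,"roll":0}

```text
time: 9.0
eef_pos: [0.6233, 0.0266, 0.1085]
eef_rot: [1.908, 2.486, 0.011]
ft_force: [1.8, 0.3, 0.2]
width: 0.053
finger_force: 0.0
```

jog_arm:
  commands:
    - {"translation":[-18,-27.4,0],"fingers":0.7,"roll":0}
    - {"translation":[-18,-27.4,0],"fingers":0.7,"roll":0}
    - {"translation":[-18,-27.4,0],"fingers":0.7,"roll":0}
    - {"translation":[-18,-27.4,0],"fingers":0.7,"roll":0}
    - {"translation":[-18,-27.4,0],"fingers":0.7,"roll":0}
    - {"translation":[-18,-27.4,0],"fingers":0.7,"roll":0}
    - {"translation":[-18,-27.4,0],"fingers":0.7,"roll":0}
    - {"translation":[0,0,0],"fingers":0.7,"roll":0}

```text
time: 9.67
eef_pos: [0.4606, -0.151, 0.1024]
eef_rot: [-1.922, -2.482, 0.008]
ft_force: [0.5, 0.1, -0.5]
width: 0.0655
finger_force: 0.0
```

jog_arm:
  commands:
    - {"translation":[0,0,0],"fingers":0.7,"roll":0}
    - {"translation":[0,0,0],"fingers":0.7,"roll":0}

```text
time: 9.83
eef_pos: [0.4673, -0.1448, 0.1027]
eef_rot: [1.912, 2.492, 0.002]
ft_force: [-0.4, 0.2, -0.8]
width: 0.0661
finger_force: 0.0
```

```bash
python3 - <<'E'
from h import *
goto(.466,-.145,.022,15)
im,ci=snap('wrist','p4.png')
E
```

```text
t 9.83 pos [ 0.4673 -0.1448  0.1027] phi 15.0 tilt 0.1 w 0.0661 F 0.0 roll 0.0 shift mm [ 0.2 -1.3 80.7]
```

View pics/p4.png

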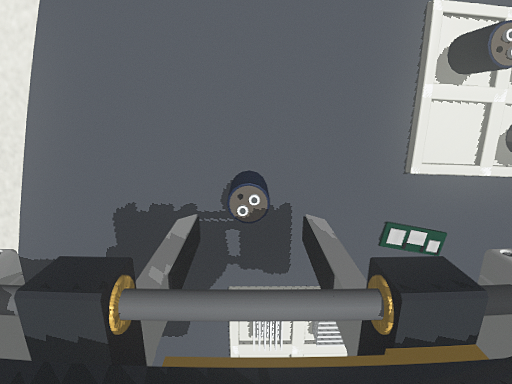

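Capacitor top at (249,203), centred between the fingers, and the placed capacitor is visible upright in its pocket at (490,45). Grasping.

jog_arm:
  commands:
    - {"translation":[0,0,20],"fingers":0.7,"roll":0}
    - {"translation":[0,0,25],"fingers":0.7,"roll":0}
    - {"translation":[0,0,25],"fingers":0.7,"roll":0}
    - {"translation":[0,0,10],"fingers":0.7,"roll":0}
    - {"translation":[0,0,0],"fingers":0.7,"roll":0}
    - {"translation":[0,0,0],"fingers":0.2,"roll":0}
    - {"translation":[0,0,0],"fingers":0.2,"roll":0}
    - {"translation":[0,0,0],"fingers":0.2,"roll":0}

```text
time: 10.55
eef_pos: [0.4674, -0.1453, 0.0236]
eef_rot: [1.911, 2.491, 0.002]
ft_force: [-0.2, 0.1, -0.1]
width: 0.0491
finger_force: 0.0
```

jog_arm:
  commands:
    - {"translation":[0,0,0],"fingers":0.2,"roll":0}
    - {"translation":[0,0,0],"fingers":0.2,"roll":0}
    - {"translation":[0,0,0],"fingers":0.2,"roll":0}

```text
time: 10.8
eef_pos: [0.4667, -0.1455, 0.0233]
eef_rot: [1.912, 2.491, 0.001]
ft_force: [-1.2, 0.4, 5.3]
width: 0.0344
finger_force: 30.0
```

jog_arm:
  commands:
    - {"translation":[0,0,-10],"fingers":0.2,"roll":0}
    - {"translation":[0,0,-30],"fingers":0.2,"roll":0}
    - {"translation":[0,0,-40],"fingers":0.2,"roll":0}
    - {"translation":[4.5,15.8,0],"fingers":0.2,"roll":0}
    - {"translation":[9,31.6,0],"fingers":0.2,"roll":0}
    - {"translation":[9,31.6,0],"fingers":0.2,"roll":0}
    - {"translation":[9,31.6,0],"fingers":0.2,"roll":0}
    - {"translation":[9,31.6,0],"fingers":0.2,"roll":0}

```text
time: 11.47
eef_pos: [0.5942, -0.0685, 0.1035]
eef_rot: [1.913, 2.492, 0.001]
ft_force: [-0.3, -0.2, -0.7]
width: 0.0343
finger_force: 30.0
```

jog_arm:
  commands:
    - {"translation":[9,31.6,0],"fingers":0.2,"roll":0}
    - {"translation":[4.5,15.8,0],"fingers":0.2,"roll":0}
    - {"translation":[0,0,0],"fingers":0.2,"roll":0}
    - {"translation":[0,0,0],"fingers":0.2,"roll":0}

```text
time: 11.8
eef_pos: [0.635, -0.0435, 0.1025]
eef_rot: [-1.91, -2.493, 0.001]
ft_force: [-0.1, -0.5, -0.2]
width: 0.0346
finger_force: 30.0
```

```bash
python3 - <<'E'
from h import *
goto(.635,-.044,.0255,15)
E
```

```text
t 11.8 pos [ 0.635  -0.0435  0.1025] phi 15.1 tilt 0.05 w 0.0346 F 30.0 roll 0.1 shift mm [-0.5 -0.1 77. ]
```

jog_arm:
  commands:
    - {"translation":[0,0,25],"fingers":0.2,"roll":0}
    - {"translation":[0,0,25],"fingers":0.2,"roll":0}
    - {"translation":[0,0,15],"fingers":0.2,"roll":0}
    - {"translation":[0,0,8],"fingers":0.2,"roll":0}
    - {"translation":[0,0,3.5],"fingers":0.2,"roll":0}
    - {"translation":[0,0,0],"fingers":0.2,"roll":0}
    - {"translation":[0,0,0],"fingers":0.2,"roll":0}
    - {"translation":[0,0,0],"fingers":0.52,"roll":0}

```text
time: 12.47
eef_pos: [0.6356, -0.0448, 0.0269]
eef_rot: [1.913, 2.491, 0.001]
ft_force: [0.1, 0.7, -1.1]
width: 0.0385
finger_force: 0.0
```

jog_arm:
  commands:
    - {"translation":[0,0,0],"fingers":0.52,"roll":0}
    - {"translation":[0,0,0],"fingers":0.52,"roll":0}
    - {"translation":[0,0,0],"fingers":0.52,"roll":0}
    - {"translation":[0,0,-15],"fingers":0.52,"roll":0}
    - {"translation":[0,0,-25],"fingers":0.52,"roll":0}
    - {"translation":[0,0,-36.5],"fingers":0.52,"roll":0}
    - {"translation":[0,0,0],"fingers":0.7,"roll":0}

```text
time: 13.05
eef_pos: [0.6399, -0.0441, 0.1087]
eef_rot: [1.907, 2.485, 0.01]
ft_force: [0.4, 0.2, 0.1]
width: 0.0528
finger_force: 0.0
```

jog_arm:
  commands:
    - {"translation":[32.8,-21.5,0],"fingers":0.7,"roll":0}
    - {"translation":[32.8,-21.5,0],"fingers":0.7,"roll":0}
    - {"translation":[32.8,-21.5,0],"fingers":0.7,"roll":0}
    - {"translation":[32.8,-21.5,0],"fingers":0.7,"roll":0}
    - {"translation":[32.8,-21.5,0],"fingers":0.7,"roll":0}
    - {"translation":[32.8,-21.5,0],"fingers":0.7,"roll":0}
    - {"translation":[32.8,-21.5,0],"fingers":0.7,"roll":0}
    - {"translation":[0,0,0],"fingers":0.7,"roll":0}

```text
time: 13.72
eef_pos: [0.4241, 0.1442, 0.1026]
eef_rot: [-1.896, -2.499, 0.003]
ft_force: [-0.7, 0.2, 0.5]
width: 0.066
finger_force: 0.0
```

jog_arm:
  commands:
    - {"translation":[0,0,0],"fingers":0.7,"roll":0}
    - {"translation":[0,0,0],"fingers":0.7,"roll":0}

```text
time: 13.88
eef_pos: [0.4316, 0.1388, 0.1028]
eef_rot: [1.911, 2.492, 0.002]
ft_force: [1.0, -0.4, 0.5]
width: 0.0659
finger_force: 0.0
```

```bash
python3 - <<'E'
from h import *
goto(.430,.139,.013,15)
im,ci=snap('wrist','p5.png')
E
```

```text
t 13.88 pos [0.4316 0.1388 0.1028] phi 15.0 tilt 0.1 w 0.0659 F 0.0 roll 0.0 shift mm [ 0.6 -1.5 89.8]
```

View pics/p5.png

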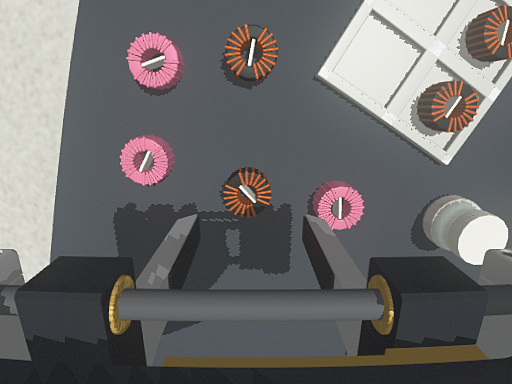

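Choke_a at (247,192) between the fingers, pink ring at (339,206) on the right side, choke_b at (251,53).

```bash
python3 - <<'E'
from h import *
ci=viewer.camera_info('wrist'); print(plane(ci,[[247,193],[339,206],[251,53],[148,160],[154,62]],.018).round(4))
P=plane(ci,[[318,75],[447,164]],.012);print(P.round(4),np.degrees(np.arctan2(*(P[1]-P[0])[[1,0]])))
E
```

```text
[[0.4281 0.1366 0.018 ]
 [0.5136 0.1464 0.018 ]
 [0.4008 0.2526 0.018 ]
 [0.335  0.1433 0.018 ]
 [0.3248 0.2257 0.018 ]]
[[0.4602 0.2516 0.012 ]
 [0.6017 0.2102 0.012 ]] -16.315493949626934
```

jog_arm:
  commands:
    - {"translation":[-1,0,30],"fingers":0.7,"roll":0}
    - {"translation":[0,0,30],"fingers":0.7,"roll":0}
    - {"translation":[0,0,20],"fingers":0.7,"roll":0}
    - {"translation":[0,0,9],"fingers":0.7,"roll":0}
    - {"translation":[0,0,0],"fingers":0.7,"roll":0}
    - {"translation":[0,0,0],"fingers":0.3,"roll":0}
    - {"translation":[0,0,0],"fingers":0.3,"roll":0}
    - {"translation":[0,0,0],"fingers":0.3,"roll":0}

```text
time: 14.6
eef_pos: [0.432, 0.1379, 0.0146]
eef_rot: [1.912, 2.491, 0.003]
ft_force: [-0.0, 0.0, -0.3]
width: 0.0493
finger_force: 0.0
```

jog_arm:
  commands:
    - {"translation":[0,0,0],"fingers":0.3,"roll":0}
    - {"translation":[0,0,0],"fingers":0.3,"roll":0}
    - {"translation":[0,0,0],"fingers":0.3,"roll":0}

```text
time: 14.85
eef_pos: [0.4312, 0.1379, 0.0144]
eef_rot: [1.912, 2.492, 0.001]
ft_force: [-1.4, -0.7, 6.9]
width: 0.0407
finger_force: 30.0
```

jog_arm:
  commands:
    - {"translation":[0,0,-10],"fingers":0.3,"roll":0}
    - {"translation":[0,0,-25],"fingers":0.3,"roll":0}
    - {"translation":[0,0,-25],"fingers":0.3,"roll":0}
    - {"translation":[14.9,12.3,0],"fingers":0.3,"roll":0}
    - {"translation":[29.6,24.6,0],"fingers":0.3,"roll":0}
    - {"translation":[29.6,24.6,0],"fingers":0.3,"roll":0}
    - {"translation":[29.6,24.6,0],"fingers":0.3,"roll":0}
    - {"translation":[29.6,24.6,0],"fingers":0.3,"roll":0}

```text
time: 15.52
eef_pos: [0.5039, 0.2971, 0.0742]
eef_rot: [1.912, 2.492, 0.001]
ft_force: [0.7, 0.4, -1.4]
width: 0.041
finger_force: 30.0
```

jog_arm:
  commands:
    - {"translation":[29.6,24.6,0],"fingers":0.3,"roll":0}
    - {"translation":[14.9,12.3,0],"fingers":0.3,"roll":0}
    - {"translation":[0,0,0],"fingers":0.3,"roll":0}
    - {"translation":[0,0,0],"fingers":0.3,"roll":0}

```text
time: 15.85
eef_pos: [0.5269, 0.3487, 0.0732]
eef_rot: [-1.91, -2.494, 0.0]
ft_force: [-0.2, -0.9, -1.1]
width: 0.0406
finger_force: 30.0
```

```bash
python3 - <<'E'
from h import *
goto(.527,.348,.0165,15)
im,ci=snap('wrist'); im2,c2=snap('scene')
b=np.zeros((384,800,3),np.uint8); b[:,:512]=im; b[:288,512:]=cv2.resize(im2[170:310,310:450],(288,288),interpolation=2); cv2.imwrite('pics/p6.png',b)
E
```

```text
t 15.85 pos [0.5269 0.3487 0.0732] phi 15.1 tilt 0.02 w 0.0406 F 30.0 roll 0.1 shift mm [-0.7 -0.1 56.7]
```

View pics/p6.png

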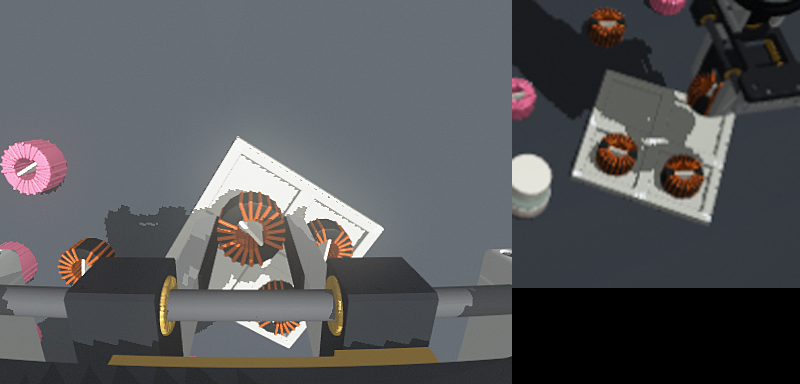

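The choke hangs over the far-side near pocket; the tray corners show at (237,137) and (383,230), a last check of the tray.

```bash
python3 - <<'E'
from h import *
ci=viewer.camera_info('wrist'); print(plane(ci,[[237,137],[383,230]],.012).round(4))
E
```

```text
[[0.5019 0.3932 0.012 ]
 [0.644  0.349  0.012 ]]
```

jog_arm:
  commands:
    - {"translation":[-2,0,20],"fingers":0.3,"roll":0}
    - {"translation":[0,0,18],"fingers":0.3,"roll":0}
    - {"translation":[0,0,10],"fingers":0.3,"roll":0}
    - {"translation":[0,0,6],"fingers":0.3,"roll":0}
    - {"translation":[0,0,2.5],"fingers":0.3,"roll":0}
    - {"translation":[0,0,0],"fingers":0.3,"roll":0}
    - {"translation":[0,0,0],"fingers":0.3,"roll":0}
    - {"translation":[0,0,0],"fingers":0.57,"roll":0}

```text
time: 16.62
eef_pos: [0.5285, 0.3459, 0.0176]
eef_rot: [1.913, 2.492, 0.002]
ft_force: [-0.4, 0.8, -0.1]
width: 0.0445
finger_force: 0.0
```

jog_arm:
  commands:
    - {"translation":[0,0,0],"fingers":0.57,"roll":0}
    - {"translation":[0,0,0],"fingers":0.57,"roll":0}
    - {"translation":[0,0,0],"fingers":0.57,"roll":0}
    - {"translation":[0,0,-15],"fingers":0.57,"roll":0}
    - {"translation":[0,0,-25],"fingers":0.57,"roll":0}
    - {"translation":[0,0,-16.5],"fingers":0.57,"roll":0}
    - {"translation":[0,0,0],"fingers":0.7,"roll":0}

```text
time: 17.2
eef_pos: [0.5302, 0.3475, 0.077]
eef_rot: [1.911, 2.491, 0.01]
ft_force: [1.9, 0.8, -0.4]
width: 0.0574
finger_force: 0.0
```

jog_arm:
  commands:
    - {"translation":[-11.2,-29.2,0],"fingers":0.7,"roll":0}
    - {"translation":[-11.2,-29.2,0],"fingers":0.7,"roll":0}
    - {"translation":[-11.2,-29.2,0],"fingers":0.7,"roll":0}
    - {"translation":[-11.2,-29.2,0],"fingers":0.7,"roll":0}
    - {"translation":[-11.2,-29.2,0],"fingers":0.7,"roll":0}
    - {"translation":[0,0,0],"fingers":0.7,"roll":0}
    - {"translation":[0,0,0],"fingers":0.7,"roll":0}
    - {"translation":[0,0,0],"fingers":0.7,"roll":0}

```text
time: 17.87
eef_pos: [0.4025, 0.2548, 0.0734]
eef_rot: [1.912, 2.492, 0.003]
ft_force: [-0.0, -0.3, 0.7]
width: 0.0657
finger_force: 0.0
```

```bash
python3 - <<'E'
from h import *
goto(.401,.254,.013,15)
im,ci=snap('wrist','p7.png')
E
```

```text
t 17.87 pos [0.4025 0.2548 0.0734] phi 15.0 tilt 0.1 w 0.0657 F 0.0 roll 0.0 shift mm [-0.4 -1.6 60.4]
```

View pics/p7.png

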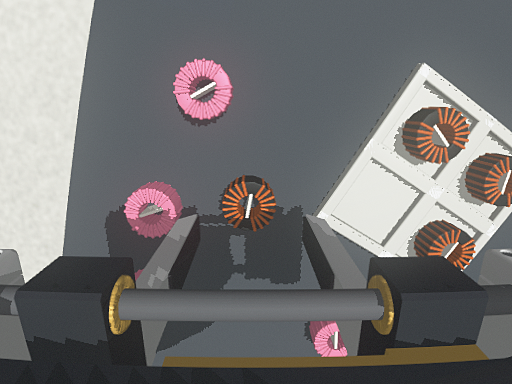

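Choke_b at (248,203) is centred between the fingers; pink ring at (152,210) and tray corner (310,222) are clear by over 10 mm. Choke_a is seated at (437,135).

jog_arm:
  commands:
    - {"translation":[0,0,25],"fingers":0.65,"roll":0}
    - {"translation":[0,0,20],"fingers":0.65,"roll":0}
    - {"translation":[0,0,10],"fingers":0.65,"roll":0}
    - {"translation":[0,0,5],"fingers":0.65,"roll":0}
    - {"translation":[0,0,0],"fingers":0.65,"roll":0}
    - {"translation":[0,0,0],"fingers":0.3,"roll":0}
    - {"translation":[0,0,0],"fingers":0.3,"roll":0}
    - {"translation":[0,0,0],"fingers":0.3,"roll":0}

```text
time: 18.58
eef_pos: [0.402, 0.2544, 0.0143]
eef_rot: [1.912, 2.492, 0.003]
ft_force: [-0.6, -0.7, -0.5]
width: 0.0443
finger_force: 0.5
```

jog_arm:
  commands:
    - {"translation":[0,0,0],"fingers":0.3,"roll":0}
    - {"translation":[0,0,0],"fingers":0.3,"roll":0}
    - {"translation":[0,0,0],"fingers":0.3,"roll":0}

```text
time: 18.83
eef_pos: [0.402, 0.2544, 0.0142]
eef_rot: [1.912, 2.492, 0.002]
ft_force: [-1.0, 0.0, 6.2]
width: 0.041
finger_force: 30.0
```

jog_arm:
  commands:
    - {"translation":[0,0,-10],"fingers":0.3,"roll":0}
    - {"translation":[0,0,-25],"fingers":0.3,"roll":0}
    - {"translation":[0,0,-25],"fingers":0.3,"roll":0}
    - {"translation":[-1.2,18,0],"fingers":0.3,"roll":0}
    - {"translation":[-1.2,36,0],"fingers":0.3,"roll":0}
    - {"translation":[-1.2,36,0],"fingers":0.3,"roll":0}
    - {"translation":[-1.2,18.5,0],"fingers":0.3,"roll":0}
    - {"translation":[0,0,0],"fingers":0.3,"roll":0}

```text
time: 19.5
eef_pos: [0.5128, 0.2779, 0.0745]
eef_rot: [1.914, 2.487, 0.008]
ft_force: [0.5, -0.1, 0.1]
width: 0.0415
finger_force: 30.0
```

jog_arm:
  commands:
    - {"translation":[0,0,0],"fingers":0.3,"roll":0}
    - {"translation":[0,0,20],"fingers":0.3,"roll":0}
    - {"translation":[0,0,18],"fingers":0.3,"roll":0}
    - {"translation":[0,0,10],"fingers":0.3,"roll":0}
    - {"translation":[0,0,6],"fingers":0.3,"roll":0}
    - {"translation":[0,0,2.5],"fingers":0.3,"roll":0}
    - {"translation":[0,0,0],"fingers":0.3,"roll":0}
    - {"translation":[0,0,0],"fingers":0.3,"roll":0}

```text
time: 20.17
eef_pos: [0.5073, 0.2776, 0.0176]
eef_rot: [1.912, 2.493, 0.001]
ft_force: [0.4, 1.1, -1.2]
width: 0.0413
finger_force: 30.0
```

jog_arm:
  commands:
    - {"translation":[0,0,0],"fingers":0.57,"roll":0}
    - {"translation":[0,0,0],"fingers":0.57,"roll":0}
    - {"translation":[0,0,0],"fingers":0.57,"roll":0}
    - {"translation":[0,0,0],"fingers":0.57,"roll":0}
    - {"translation":[0,0,-15],"fingers":0.57,"roll":0}
    - {"translation":[0,0,-25],"fingers":0.57,"roll":0}
    - {"translation":[0,0,-40],"fingers":0.57,"roll":0}
    - {"translation":[0,0,-40],"fingers":0.57,"roll":0}

```text
time: 20.83
eef_pos: [0.5065, 0.2768, 0.1374]
eef_rot: [-1.912, -2.492, 0.004]
ft_force: [1.2, 0.3, 0.1]
width: 0.0537
finger_force: 0.0
```

jog_arm:
  commands:
    - {"translation":[-40,-10,0],"fingers":0.57,"roll":0}
    - {"translation":[-40,-10,0],"fingers":0.57,"roll":0}
    - {"translation":[-40,-10,0],"fingers":0.57,"roll":0}
    - {"translation":[-40,-10,0],"fingers":0.57,"roll":0}
    - {"translation":[0,0,0],"fingers":0.57,"roll":0}
    - {"translation":[0,0,0],"fingers":0.57,"roll":0}

```text
time: 21.33
eef_pos: [0.5105, 0.1091, 0.1372]
eef_rot: [1.92, 2.486, -0.001]
ft_force: [0.0, 0.7, 0.1]
width: 0.0538
finger_force: 0.0
```

```bash
python3 - <<'E'
from h import *
im,ci=snap('side'); im2,c2=snap('scene')
a=im[90:384,150:400]; b=im2[170:310,70:430]
o=np.zeros((600,800,3),np.uint8); a=cv2.resize(a,(440,517),interpolation=2); o[:517,:440]=a; b=cv2.resize(b,(360*1,140)); o[:140,440:]=b; o[150:360,440:]=cv2.resize(im2[200:280,340:477],(360,210),interpolation=2)
cv2.imwrite('pics/end.png',o)
# part vs pocket: choke bounding centres from scene
E
```

```text
(no output)
```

View pics/end.png

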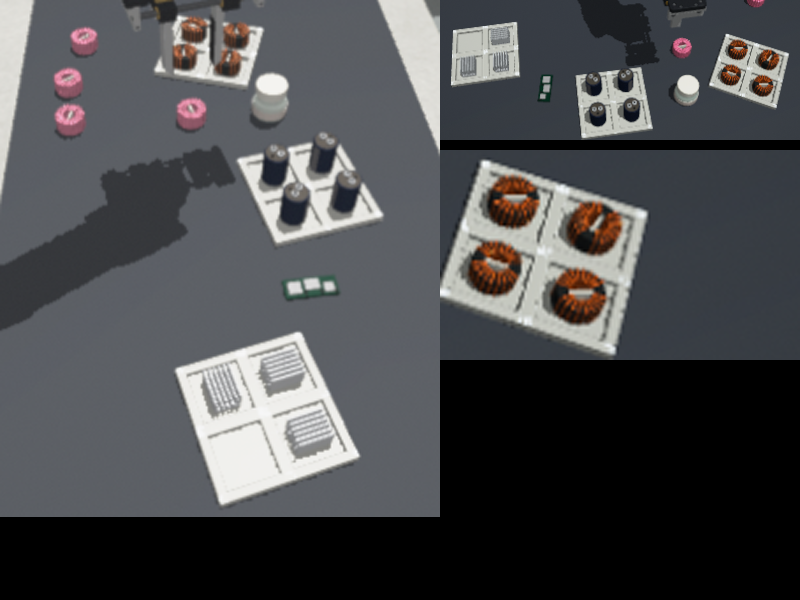

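All five parts stand upright and flat in their near pockets, and the board and jar are in place. Handing in.

```bash
python3 -c "
from workcell import job; print(job.close_job())"
```

```text
the job is handed in; nothing more can be done
None
```

The job is handed in: in the last pictures all five parts stood upright in near pockets of their own trays, with the board and the flux jar where they were. The judge's result was not shown.

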